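# Stand the nut driver in the bench tool cup

## Task

Three hand tools stand in the drilled metal block on this phone-repair bench. Lift out the nut driver, the one with the thick handle, and stand it tip down in the tall tool cup, lowering it in rather than dropping it, then let go. Leave the slim screwdriver and the brush in the block, and leave the cup standing upright.

Things in the scene. Friction and masses are not known exactly. Their poses are not given: they have to be found in the camera images.
- nut_driver: Nut driver, 170 mm long, the thickest handle. Stands tip down in one of three holes of the block (which one varies), loose, leaning 5 degrees at most; pulls straight up, 40 mm to clear. 60 g. Steel shaft 6 mm across for 85 mm from the tip, then a round black handle 24 mm across, 85 mm long, red end cap. Origin at the tip (8 mm above the table at the start), z along the shaft to the handle.
- cup: Tall tool cup: plain round aluminium, empty, open at the top, 110 mm high, 64 mm across outside, wall 4 mm (56 mm inside), floor 5 mm thick. Loose on the table, 0.45 kg. Origin at the centre of its underside, z up. A tool let go in it leans on the rim, about 22 degrees at most. (The low bowl, 40 mm high, is not it.)
- slim_driver: Slim screwdriver, stays in the block: 110 mm long, steel shaft 6 mm across for 60 mm, then a black handle 12 mm across, 50 mm long, red end cap. Origin at its tip, z up. The block: fixed aluminium, 50 x 190 x 45 mm high, with a row of three blind holes 65 mm apart, 9 mm across, 37 mm deep, each holding one tool.
- brush: Cleaning brush, stays in the block: 115 mm long (top 123 mm above the table), steel shaft 6 mm across for 50 mm, then a flat black handle 8 x 12 mm, 65 mm long, grey bristles 17 mm out from its axis near the top. Origin at its lower end, z up. In another hole; the line through the three tools' origins is the block's long direction.

How it is judged:
At the end, for the whole second after the job is handed in: The nut driver is released and at rest, tip down in the tall cup: tip within 20 mm of the height of the cup's underside and 40 mm of its axis, leaning under 30 degrees. The cup stands on the table within 6 degrees of upright. Slim screwdriver and brush: lower ends within 30 mm of their start (horizontal distance between nut_driver and cup below 0.04 m and z of nut_driver in the frame of cup between -0.002 and 0.02 m and angle between nut_driver's own z axis and vertical below 0.52 rad and angle between cup's own z axis and vertical below 0.1 rad and height (world z) of cup below 0.01 m and linear speed of nut_driver below 0.03 m/s and angular speed of nut_driver below 0.3 rad/s and contact force between nut_driver and the fingers below 0.05 N and distance of each of slim_driver, brush from where it was at the start of the episode below 0.03 m); the robot touches nothing.
It fails at once if the nut driver is dropped into the cup (moves faster than 0.8 m/s with its tip below the cup's rim, as after a free fall of some 30 mm) (horizontal distance between nut_driver and cup below 0.035 m and z of nut_driver in the frame of cup below 0.11 m and linear speed of nut_driver above 0.8 m/s).
It fails at once if the cup is knocked over (tilted more than 30 degrees) (angle between cup's own z axis and vertical above 0.52 rad).
It fails at once if the slim screwdriver or the brush is taken out of the block (its lower end more than 30 mm from its start) (distance of any of slim_driver, brush from where it was at the start of the episode above 0.03 m).
It also fails if it takes over 40 s, if anything falls off the work surface, if the arm or the gripper's body presses on something with over 40 N, if the wrist force passes 120 N, or if a joint passes its speed limit or range.

## Robot

A 7-joint arm with a two-finger parallel gripper is mounted at the origin on the work surface. World frame = base frame: x ahead of the robot, y to its left, z up, the work surface at z = 0. Lengths are in m, angles in rad, forces in N, time in s.
With the tool pointing down it reaches from about 0.4 to 0.925 m from the base axis. Payload 5.6 kg.
Tool frame: the origin (TCP) lies between the finger pads; the fingertips stand 8 mm ahead of it and the grasp point (between the pads) lies 11 mm behind it (ctrl.tip_extent is the distance from the TCP to the fingertips, in m); z points along the fingers, y is the line along which they close (so a half turn about z gives the same grasp; the last joint's range is limited). The gripper opens to 85 mm and grips with 20 to 120 N. Pads are 22 mm wide; open, the fingers measure 114 mm over their backs; the gripper's body (76 mm by 85 mm) begins 54 mm behind the grasp point. The pads swing forward as they close: fully open they stand 13 mm farther back than shut.
Start: joints at [1.19, 0.468, -0.012, 1.603, 0.006, 1.071, -0.056], TCP at [0.215, -0.613, 0.239] pointing down, gripper open.
Joint ranges: [-2.53, 2.53], [-0.31, 2.02], [-1.57, 1.55], [0.28, 2.44], [-1.29, 4.43], [0.15, 1.84], [-2.92, 2.92]. Speed limits (rad/s): [2.57, 2.57, 3.14, 3.14, 3.14, 3.14, 3.14].

## Interface

Orientations are given as a unit quaternion [x, y, z, w].
In Python, from workcell import ctrl gives the robot as it stands.
- The arm moves only by the shell command python3 -m pendant 'ROWS' [FORCE]. ROWS is JSON, a list of rows, each a list of 7 numbers: the shift along the tool's x, y, z in units of 0.6 m (1.0 is 0.6 m), then the turn, a rotation vector about the tool's x, y, z in units of 45 degrees (1.0 is 45 degrees), then the opening, from 0 (shut) to 1 (fully open). A call has exactly 10 rows; each row is the pose to reach, as a shift and turn from the pose commanded when the call began, along the tool's axes at that moment; what a row does not reach only later rows make up. A row lasts 1/10 s, in which the tool goes at most 50 mm and 8.59 degrees, less where a joint would pass 70% of its speed; a pose out of reach is approached as far as the arm can. A call with a number of a shift or a turn outside -1 to 1 is refused whole. A call with a gripper value outside its range is refused whole. The fingers move at their own pace and stop on an object; FORCE is the grip in N (left out, the last holds). Time passes only in rows, so rows that repeat a pose let the fingers close, or fill a call up. It gives the time, the measured TCP pose, the force, the opening and the grip force at its end, in the units of the state.
- ctrl.observe(): the state, without advancing time (a new reading comes with each control period).
- ctrl.capture(name): name is "side" or "top" or "wrist"; returns a dict with "color" (480x640x3 uint8, red, green, blue), "K" (3x3 intrinsics, pixels), "world_to_cam" (4x4, takes a point from world to camera coordinates). Camera axes: x right, y up, looking along -z (the intrinsics and any distortion apply to the point x, -y, -z); pixel columns grow to the right and rows downward; lengths in m; the calibration is good to about 2 mm. A picture is of the moment at which its call begins. There is no depth.
- ctrl.close_job(): hands the job in; it is judged then, once.
The state is a dict: "time_s": time; "joint_positions": joint angles; "joint_velocities": joint speeds; "joint_torque": joint torques, N m; "eef_pos": TCP position; "eef_rot": TCP orientation; "contact_force": force on the tool from outside, world axes, zero at the start; "moment": the same for the moment, N m; "width": opening from 0.0 (shut) to 1.0 (fully open); "gripper_force": force on a finger pad.
Only numpy, scipy, OpenCV 4.12 (cv2) and the standard library are available. Lean on these libraries where they do the work, as an engineer would, in place of code of your own. Each camera call takes 0.05 s, during which the arm holds its last target. There are 200 camera calls.

## Working session

There is one attempt and no reset: what is moved stays moved. The work goes in short steps, Python scripts to look and compute and a shell command to move; the robot and the scene stay as the last step left them, time stands still between calls to the robot, and variables do not carry over. Pictures are saved under pics/ and viewed, at most 10 in all, crops included, and the job is handed in when it is done.

```bash
mkdir -p pics; python3 - <<'E'
from workcell import ctrl
import cv2,numpy as np
s=ctrl.observe();print(s['eef_pos'],s['eef_rot'],s['width'],s['time_s'],ctrl.tip_extent)
for n in("side","top"):
    d=ctrl.capture(n);cv2.imwrite(f"pics/{n}0.png",d["color"][:,:,::-1]);np.savez(f"pics/{n}0.npz",**d)
    print(n,d["K"].round(1).tolist(),np.linalg.inv(d["world_to_cam"]).round(3).tolist(),[k for k in d])
E
```

```text
[ 0.21517083 -0.61275555  0.23829254] [ 9.85771456e-01  1.68088555e-01 -2.29604649e-04 -9.06071551e-04] 0.9977015740334603 0.0 0.008
side [[551.5, 0.0, 314.4], [0.0, 551.5, 246.2], [0.0, 0.0, 1.0]] [[0.808, 0.37, -0.458, 0.156], [-0.588, 0.481, -0.65, -0.557], [-0.02, 0.795, 0.607, 0.551], [0.0, 0.0, 0.0, 1.0]] ['color', 'K', 'world_to_cam']
top [[594.1, 0.0, 316.3], [0.0, 594.1, 235.5], [0.0, 0.0, 1.0]] [[-0.004, 0.994, -0.113, 0.41], [-1.0, -0.002, 0.02, -0.008], [0.02, 0.113, 0.993, 0.944], [0.0, 0.0, 0.0, 1.0]] ['color', 'K', 'world_to_cam']
```

View pics/side0.png

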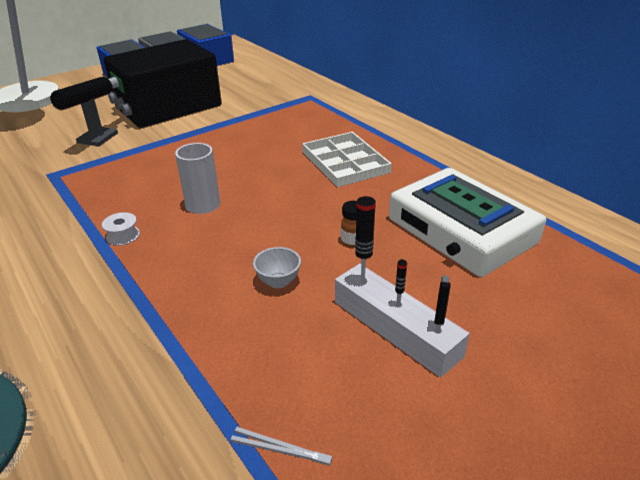

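View pics/top0.png

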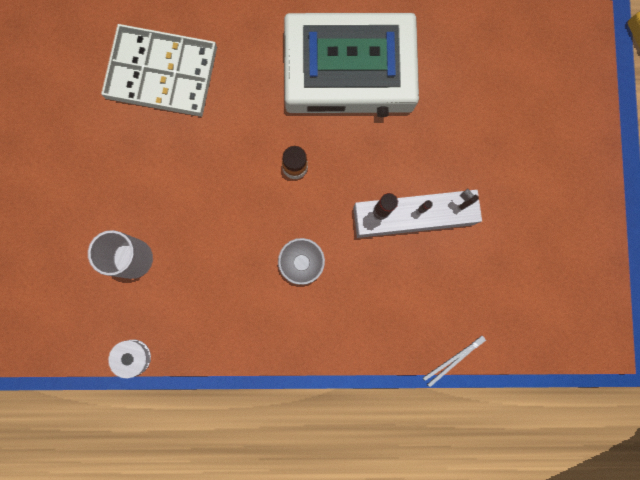

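The side view shows the nut driver (cap 366,201; shaft entering the block about 363,276) and the cup (rim about 195,152). The top view shows the nut driver cap near (387,203) and the cup rim near (112,254). I'll enlarge these spots and measure them.

```bash
cat > h.py <<'E'
import numpy as np,cv2
def ray(d,uv):
    T=np.linalg.inv(d["world_to_cam"]);K=d["K"]
    v=np.array([(uv[0]-K[0,2])/K[0,0],-(uv[1]-K[1,2])/K[1,1],-1]);return T[:3,3],T[:3,:3]@(v/np.linalg.norm(v))
def onz(d,uv,z):
    o,v=ray(d,uv);return o+v*(z-o[2])/v[2]
def tri(d1,u1,d2,u2):
    o,a=ray(d1,u1);p,b=ray(d2,u2);s=np.linalg.lstsq(np.c_[a,-b],p-o,rcond=None)[0]
    A=o+s[0]*a;B=p+s[1]*b;return (A+B)/2,np.linalg.norm(A-B)
E
python3 - <<'E'
from h import *
S=dict(np.load("pics/side0.npz"));T=dict(np.load("pics/top0.npz"))
def crop(d,x,y,w,h):return cv2.resize(d["color"][y:y+h,x:x+w,::-1],(400,300),interpolation=cv2.INTER_NEAREST)
a=np.vstack([np.hstack([crop(S,310,190,133,100),crop(T,350,175,80,60)]),np.hstack([crop(S,150,135,120,90),crop(T,70,215,107,80)])])
cv2.imwrite("pics/crops.png",a)
# cup rim ellipse in the top view: grey (low saturation) blob
for n,d,(x,y,w,h) in(("top",T,(70,215,100,80)),("side",S,(160,130,75,95))):
    hsv=cv2.cvtColor(d["color"],cv2.COLOR_RGB2HSV)[y:y+h,x:x+w]
    m=(hsv[...,1]<90).astype(np.uint8);c=max(cv2.findContours(m,0,1)[0],key=cv2.contourArea)
    print(n,"bbox",np.array(cv2.boundingRect(c))+[x,y,0,0])
for n,d,(x,y,w,h) in(("top",T,(355,175,60,60)),("side",S,(356,190,25,100))):
    hsv=cv2.cvtColor(d["color"],cv2.COLOR_RGB2HSV)[y:y+h,x:x+w]
    m=hsv[...,2]<70
    for r in range(0,h,4):
        q=np.flatnonzero(m[r]); 
        if len(q):print(n,r+y,q.min()+x,q.max()+x)
E
```

```text
top bbox [ 88 230  65  49]
side bbox [175 142  45  72]
top 195 384 392
top 199 381 395
top 203 378 396
top 207 375 394
top 211 374 390
top 215 375 387
side 198 359 372
side 202 356 374
side 206 356 367
side 210 356 374
side 214 356 373
side 218 356 373
side 222 356 373
side 226 356 373
side 230 356 373
side 234 356 372
side 238 356 372
side 242 356 372
side 246 356 371
side 250 356 371
side 254 356 371
side 258 361 366
```

View pics/crops.png

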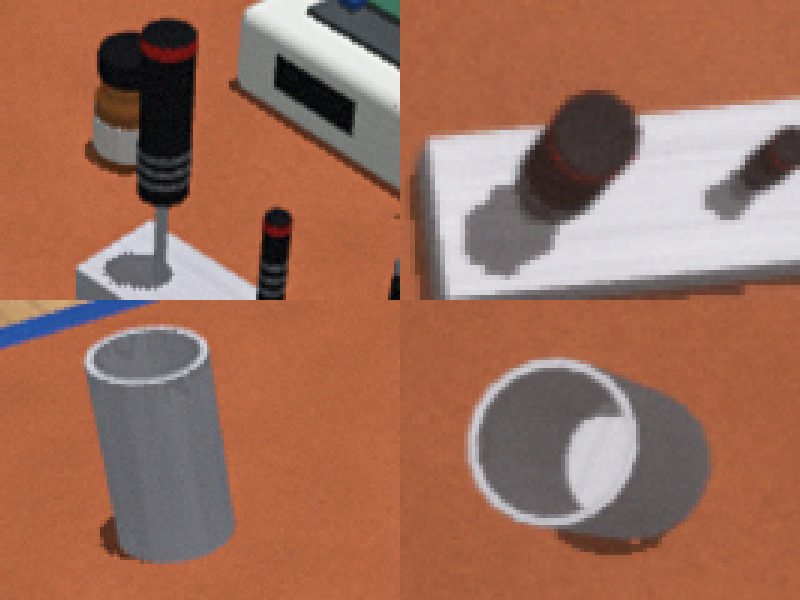

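The crops give these centres:

| Feature | Side px | Top px |
|---|---|---|
| Driver cap top | (366, 201.2) | (389.4, 202) |
| Handle's lower end | (364, 254.3) | (381.6, 211.4) |
| Shaft at the block | (363.3, 279.3) | not visible |
| Cup rim | (194, 151.5) | (110.9, 253) |

The slim driver and brush are farther along the row.

```bash
python3 - <<'E'
from h import *
from scipy.spatial.transform import Rotation as R
from workcell import ctrl
S=dict(np.load("pics/side0.npz"));T=dict(np.load("pics/top0.npz"))
c=lambda n,a,b:print(n,*[x.round(4) for x in tri(S,a,T,b)])
c("cap(.178)",(366,201.2),(389.4,202));c("hbot(.093)",(364,254.3),(381.6,211.4));c("rim(.11)",(194,151.5),(110.9,253))
print("cap",onz(S,(366,201.2),.178),onz(T,(389.4,202),.178));print("hbot",onz(S,(364,254.3),.093),onz(T,(381.6,211.4),.093))
print("shaft",onz(S,(363.3,279.3),.045));print("rim",onz(S,(194,151.5),.11),onz(T,(110.9,253),.11))
print("block corners",[onz(T,p,.045)[:2].round(3) for p in((355,203),(477,191),(481,221),(357,237))])
print("slim",onz(T,(427,205),.118),"brush",onz(T,(468,196),.123))
s=ctrl.observe();print(R.from_quat(s["eef_rot"]).as_matrix().round(3))
E
```

```text
cap(.178) [ 0.5425 -0.1209  0.1778] 0.0022
hbot(.093) [ 0.5429 -0.1215  0.0938] 0.0018
rim(.11) [0.4825 0.2616 0.1088] 0.0031
cap [ 0.54339981 -0.12150798  0.178     ] [ 0.54152604 -0.12029486  0.178     ]
hbot [ 0.54447062 -0.12098213  0.093     ] [ 0.54227773 -0.12109189  0.093     ]
shaft [ 0.54787292 -0.11802623  0.045     ]
rim [0.48300202 0.25866409 0.11      ] [0.48103005 0.26186623 0.11      ]
block corners [array([ 0.563, -0.087]), array([ 0.582, -0.276]), array([ 0.535, -0.28 ]), array([ 0.51 , -0.089])]
slim [ 0.54750253 -0.18228764  0.118     ] brush [ 0.55949133 -0.23959739  0.123     ]
[[ 0.944  0.331 -0.001]
 [ 0.331 -0.944  0.001]
 [-0.    -0.002 -1.   ]]
```

```bash
python3 -m pendant '[[0.786,-0.594,0,0,0,-1,1],[0.786,-0.594,0,0,0,-1,1],[0.786,-0.594,0,0,0,-1,1],[0.786,-0.594,0,0,0,-1,1],[0.786,-0.594,0,0,0,-1,1],[0.786,-0.594,0,0,0,-1,1],[0.786,-0.594,0,0,0,-1,1],[0.786,-0.594,0,0,0,-1,1],[0.786,-0.594,0,0,0,-1,1],[0.786,-0.594,0,0,0,-1,1]]'
cat >> h.py <<'E'
def delta(goal,ctrl):
    from scipy.spatial.transform import Rotation as R
    s=ctrl.observe();M=R.from_quat(s["eef_rot"]).as_matrix()
    print("pos",s["eef_pos"].round(4),"units",(M.T@(np.array(goal)-s["eef_pos"])/.6).round(3),"yaw of tool y",np.degrees(np.arctan2(M[1,1],M[0,1])).round(1),"t",s["time_s"]);print(M.round(3))
E
python3 -c "
from h import *
from workcell import ctrl
delta([.5425,-.121,.24],ctrl)"
```

```text
time_s: 1.1
eef_pos: [0.4924, -0.195, 0.2392]
eef_rot: [0.847, 0.532, -0.0, -0.0]
contact_force: [0.9, -0.5, 0.4]
width: 0.999
gripper_force: 0.0
pos [ 0.4924 -0.195   0.2392] units [ 0.147  0.022 -0.001] yaw of tool y -25.7 t 1.1
[[ 0.433  0.901 -0.   ]
 [ 0.901 -0.433 -0.   ]
 [-0.    -0.    -1.   ]]
```

```bash
python3 -m pendant '[[0.08,0.01,0,0,0,-0.19,1],[0.147,0.022,0,0,0,-0.38,1],[0.147,0.022,0,0,0,-0.57,1],[0.147,0.022,0,0,0,-0.57,1],[0.147,0.022,0,0,0,-0.57,1],[0.147,0.022,0,0,0,-0.57,1],[0.147,0.022,0,0,0,-0.57,1],[0.147,0.022,0,0,0,-0.57,1],[0.147,0.022,0,0,0,-0.57,1],[0.147,0.022,0,0,0,-0.57,1]]'
python3 -c "
from h import *
from workcell import ctrl
delta([.5425,-.121,.15],ctrl)
d=ctrl.capture('wrist');cv2.imwrite('pics/w1.png',d['color'][:,:,::-1])
P=d['K']@np.diag([1,-1,-1])@(d['world_to_cam'][:3]@np.array([.5425,-.121,.178,1]));print('predicted cap px',P[:2]/P[2])"
```

```text
time_s: 2.1
eef_pos: [0.5419, -0.1231, 0.2393]
eef_rot: [0.707, 0.707, -0.0, 0.0]
contact_force: [0.6, 0.7, -0.4]
width: 1.003
gripper_force: 0.0
pos [ 0.5419 -0.1231  0.2393] units [0.003 0.001 0.149] yaw of tool y -0.0 t 2.1
[[ 0.001  1.     0.   ]
 [ 1.    -0.001 -0.   ]
 [-0.     0.    -1.   ]]
predicted cap px [318.84091486 270.10316378]
```

View pics/w1.png

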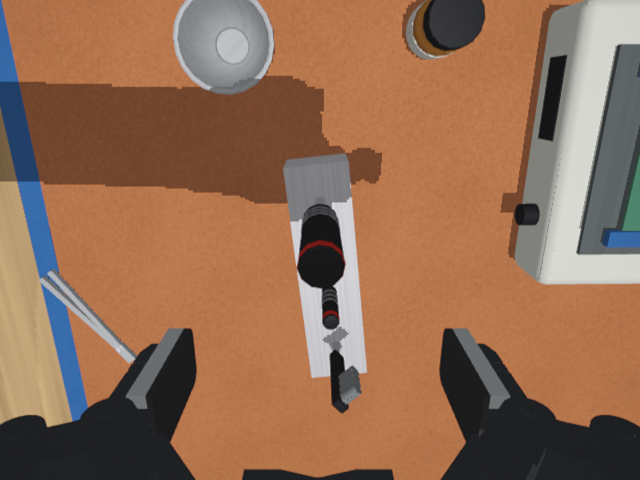

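The wrist view shows the cap top at about (321,265), against a predicted (319,270). That agrees to about 1 mm, and the fingers straddle the handle with the other tools clear of them. Next I descend and close.

```bash
python3 -m pendant '[[0.004,0.001,0.05,0,0,0,1],[0.004,0.001,0.1,0,0,0,1],[0.004,0.001,0.149,0,0,0,1],[0.004,0.001,0.149,0,0,0,1],[0.004,0.001,0.149,0,0,0,1],[0.004,0.001,0.149,0,0,0,0],[0.004,0.001,0.149,0,0,0,0],[0.004,0.001,0.149,0,0,0,0],[0.004,0.001,0.149,0,0,0,0],[0.004,0.001,0.149,0,0,0,0]]' 40; python3 -m pendant '[[0,0,0,0,0,0,0],[0,0,0,0,0,0,0],[0,0,0,0,0,0,0],[0,0,0,0,0,0,0],[0,0,0,0,0,0,0],[0,0,0,0,0,0,0],[0,0,0,0,0,0,0],[0,0,0,0,0,0,0],[0,0,0,0,0,0,0],[0,0,0,0,0,0,0]]'
```

```text
time_s: 3.15
eef_pos: [0.5429, -0.1206, 0.1506]
eef_rot: [0.707, 0.707, 0.0, 0.001]
contact_force: [0.5, 0.3, 3.7]
width: 0.274
gripper_force: 39.0
time_s: 4.15
eef_pos: [0.543, -0.1206, 0.1505]
eef_rot: [0.707, 0.707, 0.0, 0.001]
contact_force: [-1.4, 0.2, 6.7]
width: 0.272
gripper_force: 39.2
```

Closed on 23 mm at 39 N, which is the thick handle. Now I lift straight up 150 mm.

```bash
python3 -m pendant '[[0,0,-0.02,0,0,0,0],[0,0,-0.05,0,0,0,0],[0,0,-0.085,0,0,0,0],[0,0,-0.12,0,0,0,0],[0,0,-0.155,0,0,0,0],[0,0,-0.19,0,0,0,0],[0,0,-0.22,0,0,0,0],[0,0,-0.25,0,0,0,0],[0,0,-0.25,0,0,0,0],[0,0,-0.25,0,0,0,0]]'
python3 -c "
from h import *
from workcell import ctrl
for n in('side','top'):
    d=ctrl.capture(n);cv2.imwrite('pics/%s2.png'%n,d['color'][:,:,::-1]);np.savez('pics/%s2.npz'%n,**d)
delta([.482,.261,.30],ctrl)"
```

```text
time_s: 5.15
eef_pos: [0.5422, -0.1205, 0.2997]
eef_rot: [0.707, 0.707, -0.0, -0.0]
contact_force: [0.2, 0.6, -0.8]
width: 0.271
gripper_force: 39.4
pos [ 0.5417 -0.1204  0.2987] units [ 0.636 -0.1   -0.002] yaw of tool y 0.0 t 5.25
[[-0.     1.    -0.002]
 [ 1.     0.     0.   ]
 [ 0.    -0.002 -1.   ]]
```

View pics/side2.png

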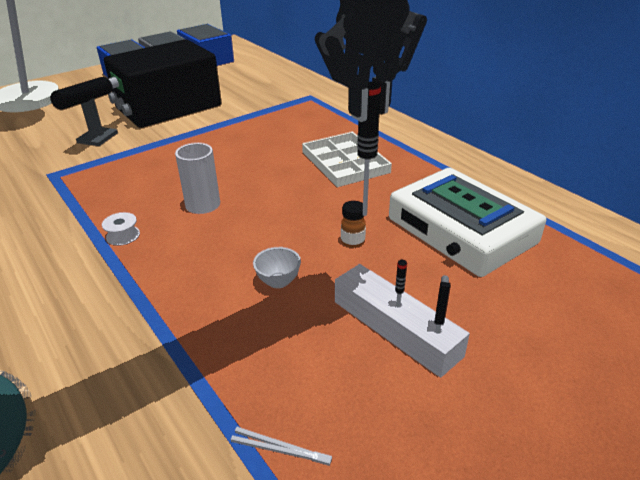

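The driver hangs vertically with its tip at (365,216) in the side view. The other two tools are still in the block. Now I carry it over the cup.

```bash
python3 -m pendant '[[0.03,-0.005,0,0,0,0,0],[0.09,-0.015,0,0,0,0,0],[0.17,-0.027,0,0,0,0,0],[0.25,-0.04,0,0,0,0,0],[0.33,-0.052,0,0,0,0,0],[0.41,-0.065,0,0,0,0,0],[0.49,-0.077,0,0,0,0,0],[0.56,-0.088,0,0,0,0,0],[0.61,-0.096,0,0,0,0,0],[0.636,-0.1,0,0,0,0,0]]'
python3 -m pendant '[[0,0,0,0,0,0,0],[0,0,0,0,0,0,0],[0,0,0,0,0,0,0],[0,0,0,0,0,0,0],[0,0,0,0,0,0,0],[0,0,0,0,0,0,0],[0,0,0,0,0,0,0],[0,0,0,0,0,0,0],[0,0,0,0,0,0,0],[0,0,0,0,0,0,0]]'
python3 -c "
from h import *
from workcell import ctrl
I=[]
for n,(x,y) in(('side',(120,60)),('top',(40,180))):
    d=ctrl.capture(n);np.savez('pics/%s3.npz'%n,**d);I.append(cv2.resize(d['color'][y:y+160,x:x+130,::-1],(390,480),interpolation=cv2.INTER_NEAREST))
    for q in([.482,.261,.158],[.482,.261,.11]):
        P=d['K']@np.diag([1,-1,-1])@(d['world_to_cam'][:3]@np.array(q+[1]));print(n,q,P[:2]/P[2])
cv2.imwrite('pics/c3.png',np.hstack(I))
delta([.482,.261,.15],ctrl)"
```

```text
time_s: 6.25
eef_pos: [0.4806, 0.2644, 0.2988]
eef_rot: [0.705, 0.709, -0.001, -0.001]
contact_force: [0.2, -0.1, 0.5]
width: 0.275
gripper_force: 39.4
time_s: 7.25
eef_pos: [0.4825, 0.2611, 0.2998]
eef_rot: [0.707, 0.707, -0.0, 0.0]
contact_force: [-1.1, -0.1, -0.2]
width: 0.271
gripper_force: 39.4
side [0.482, 0.261, 0.158] [188.45273553 125.27573682]
side [0.482, 0.261, 0.11] [192.86454732 151.16718939]
top [0.482, 0.261, 0.158] [ 99.82939188 249.20571785]
top [0.482, 0.261, 0.11] [111.54766032 252.30784086]
pos [0.4825 0.2611 0.2998] units [-0.    -0.001  0.25 ] yaw of tool y 0.0 t 7.35
[[-0.  1. -0.]
 [ 1.  0. -0.]
 [-0. -0. -1.]]
```

View pics/c3.png

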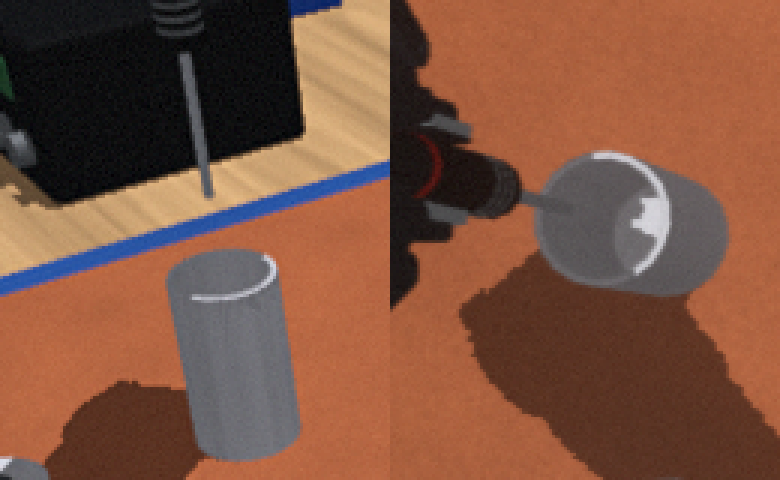

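The tip is at (189.3,125.7) in the side view and (100.7,249.7) in the top view, both within 1 px of prediction and centred over the rim. I lower it with a final 5° tilt, so that it settles in the direction where there are no fingers.

```bash
python3 -m pendant '[[0,0,0.015,0,0,0,0],[0,0,0.04,0,0,0,0],[0,0,0.065,0,0,0,0],[0,0,0.09,0,0,0,0],[0,0,0.115,0,0,0,0],[0,0,0.14,0,0,0,0],[0,0,0.165,0,0,0,0],[0,0,0.19,0,0,0,0],[0,0,0.21,0,0,0,0],[0,0,0.215,0,0,0,0]]'
python3 -m pendant '[[0.005,0,0,0,-0.04,0,0],[0.011,0,0.005,0,-0.08,0,0],[0.017,0,0.01,0,-0.11,0,0],[0.017,0,0.016,0,-0.11,0,0],[0.017,0,0.022,0,-0.11,0,0],[0.017,0,0.028,0,-0.11,0,0],[0.017,0,0.033,0,-0.11,0,0],[0.017,0,0.036,0,-0.11,0,0],[0.017,0,0.036,0,-0.11,0,0],[0.017,0,0.036,0,-0.11,0,0]]'
```

```text
time_s: 8.35
eef_pos: [0.4818, 0.2607, 0.1691]
eef_rot: [0.707, 0.707, -0.001, -0.0]
contact_force: [-1.1, 0.9, -0.2]
width: 0.265
gripper_force: 39.4
time_s: 9.35
eef_pos: [0.4826, 0.2712, 0.1493]
eef_rot: [0.707, 0.706, -0.03, 0.031]
contact_force: [-0.7, 0.0, -0.6]
width: 0.268
gripper_force: 39.4
```

```bash
python3 -m pendant '[[0,0,0.002,0,0,0,0],[0,0,0.003,0,0,0,0],[0,0,0.003,0,0,0,0.32],[0,0,0.003,0,0,0,0.36],[0,0,0.003,0,0,0,0.42],[0,0,0.003,0,0,0,0.5],[0,0,0.003,0,0,0,0.7],[0,0,0.003,0,0,0,1],[0,0,0.003,0,0,0,1],[0,0,0.003,0,0,0,1]]' 20
python3 -c "
from workcell import ctrl
from h import *
I=[]
for n,(x,y) in(('side',(120,60)),('top',(40,180))):
    d=ctrl.capture(n);I.append(cv2.resize(d['color'][y:y+160,x:x+130,::-1],(390,480),interpolation=cv2.INTER_NEAREST))
cv2.imwrite('pics/c4.png',np.hstack(I))"
```

```text
time_s: 10.35
eef_pos: [0.4825, 0.2712, 0.1475]
eef_rot: [0.706, 0.706, -0.031, 0.031]
contact_force: [-0.1, 0.5, 0.3]
width: 0.998
gripper_force: 0.0
```

View pics/c4.png

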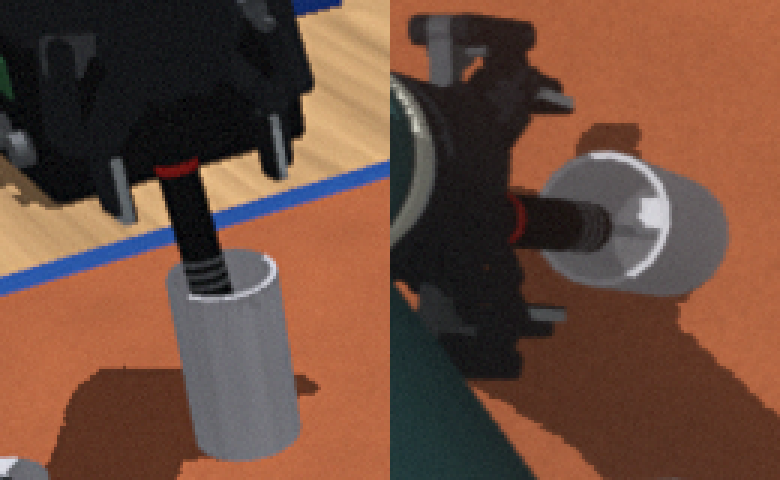

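The driver is in the cup, leaning slightly on the rim. It is free of the open fingers and midway between them (handle at about (195,225), fingers at about (120,190) and (275,150) in the left half of the crop). I retreat upward along the tool axis.

```bash
python3 -m pendant '[[0,0,-0.02,0,0,0,1],[0,0,-0.05,0,0,0,1],[0,0,-0.08,0,0,0,1],[0,0,-0.12,0,0,0,1],[0,0,-0.16,0,0,0,1],[0,0,-0.2,0,0,0,1],[0,0,-0.24,0,0,0,1],[0,0,-0.26,0,0,0,1],[0,0,-0.26,0,0,0,1],[0,0,-0.26,0,0,0,1]]'
python3 -m pendant '[[0,0,0,0,0,0,1],[0,0,0,0,0,0,1],[0,0,0,0,0,0,1],[0,0,0,0,0,0,1],[0,0,0,0,0,0,1],[0,0,0,0,0,0,1],[0,0,0,0,0,0,1],[0,0,0,0,0,0,1],[0,0,0,0,0,0,1],[0,0,0,0,0,0,1]]'
python3 -c "
from workcell import ctrl
import cv2
d=ctrl.capture('side');cv2.imwrite('pics/s5.png',d['color'][:,:,::-1])"
```

```text
time_s: 11.45
eef_pos: [0.4823, 0.2842, 0.3023]
eef_rot: [0.706, 0.706, -0.031, 0.031]
contact_force: [-0.3, 0.4, -0.7]
width: 1.0
gripper_force: 0.0
time_s: 12.45
eef_pos: [0.4825, 0.2846, 0.3029]
eef_rot: [0.706, 0.706, -0.031, 0.031]
contact_force: [-0.5, 0.3, 0.1]
width: 0.999
gripper_force: 0.0
```

View pics/s5.png

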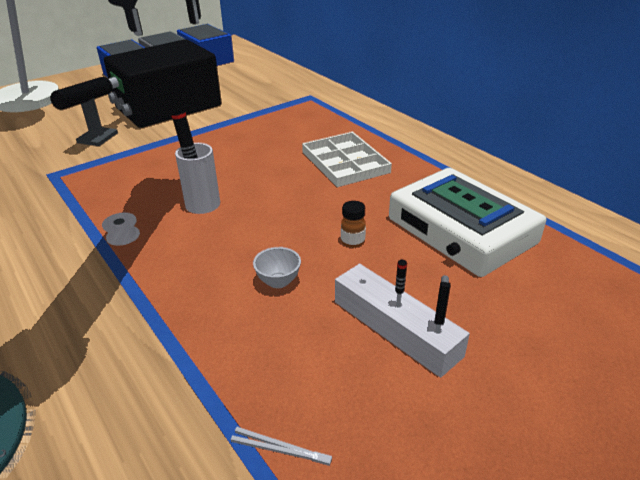

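The cup is upright at (198,180) with the driver standing in it (cap at 180,116). The slim driver and brush are still in the block, and the gripper is clear.

```bash
python3 -c "
from workcell import ctrl
print(ctrl.close_job())"
```

```text
the job is handed in; nothing more can be done
None
```

The nut driver stands tip down and released in the upright tall cup, the slim screwdriver and brush are still in the block, and the job was handed in at about 12.5 s; the hand-in call returned no verdict.

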